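# Draw out the lid press to its next hole and load a lid

### The arm

A 6-joint arm with a two-finger parallel gripper is mounted at the origin on the work surface. World frame = base frame: x ahead of the robot, y to its left, z up, the work surface at z = 0. Lengths are in m, angles in degrees, forces in N, time in s.
With the tool pointing down it reaches from about 0.275 to 0.75 m from the base axis. Payload 10.2 kg.
Tool frame: the origin (TCP) lies between the finger pads; the fingertips stand r.tip_extent ahead of it and the grasp point (between the pads) lies 11 mm behind it (r.tip_extent is the distance from the TCP to the fingertips, in m); z points along the fingers, y is the direction in which the jaws open and shut (so a half turn about z gives the same grasp; the last joint's range is limited). The gripper opens to 88 mm and grips with 3 to 60 N. Pads are 18 mm wide; open, the fingers measure 123 mm over their backs; the gripper's body (75 mm by 187 mm) begins 45 mm behind the grasp point.
Start: joints at [60.424, 17.928, 85.812, -0, 76.261, -12.8], TCP at [0.152, 0.503, 0.247] pointing down, gripper open.
Joint ranges: [-168.41, 168.41], [-55.51, 124.54], [10.69, 146.95], [-70.63, 250.63], [1, 178], [-165.06, 165.06]. Speed limits (degrees/s): [136.94, 136.94, 172.46, 180, 180, 180].

### API

Orientations are given as a 3x3 rotation matrix whose columns are the frame's x, y, z axes.
In Python, from workcell import sense, get_image, r gives the robot as it stands.
- The arm moves only by the tool send_rows, never from a script. Its argument "steps" is a list of rows, each an object of numbers: "dx", "dy", "dz": the shift along the world's x, y, z in units of 0.2 m (1.0 is 0.2 m); "rx", "ry", "rz": the turn, a rotation vector about the world's x, y, z in units of 90 degrees (1.0 is 90 degrees); "gripper": the closure, from 0 (fully open) to 1 (shut). In form: [{"dx": .., "dy": .., "dz": .., "rx": .., "ry": .., "rz": .., "gripper": ..}, ...]. A call has exactly 8 rows; each row is the pose to reach, as a shift and turn from the pose measured when the call began; what a row does not reach only later rows make up. A row lasts 1/12 s, in which the tool goes at most 41.7 mm and 7.16 degrees, less where a joint would pass 70% of its speed; a pose out of reach is approached as far as the arm can. A call with a number of a shift or a turn outside -1 to 1 is refused whole. A call with a gripper value outside its range is refused whole. The fingers move at their own pace and stop on an object; "squeeze" is the grip in N (left out, the last holds). Time passes only in rows, so rows that repeat a pose let the fingers close, or fill a call up. It gives the time, the measured TCP pose, the force and the opening at its end, in the units of the state.
- sense(): the state, without advancing time (a new reading comes with each control period).
- get_image(name): name is "scene" or "top" or "wrist"; returns a dict with "color" (384x512x3 uint8, blue, green, red), "mtx" (3x3 intrinsics, pixels), "dist" ([k1, k2, p1, p2, k3] as OpenCV has them; the pictures are not rectified), "rvec" (rotation vector, rad) and "tvec" (3), from world to camera coordinates, as OpenCV has them. Camera axes: x right, y down, z forward; pixel columns grow to the right and rows downward; lengths in m; the calibration is good to about 2 mm. A picture is of the moment at which its call begins. There is no depth.
- r.finish_job(): hands the job in, once; it reports no verdict.
The state is a dict: "t": time; "q": joint angles; "qd": joint speeds; "joint_efforts": joint torques, N m; "tool_pos": TCP position; "tool_rot": TCP orientation; "wrist_force": force on the tool from outside, world axes, zero at the start; "ft_torque": the same for the moment, N m; "width": finger opening in m.
Only numpy, scipy, OpenCV 4.12 (cv2) and the standard library are available. Lean on these libraries where they do the work, as an engineer would, in place of code of your own. Each camera call takes 0.05 s, during which the arm holds its last target. There are 200 camera calls.

### The job

The nest of the little lid press stands under its wooden bridge: press the steel snap button flush, slide the tube out (nest away from the post) by one hole until the button springs out again in the next hole, and then set the knobbed wooden lid from the sloping rest gently, rim down and fully home, in the nest's round recess. Leave the glue bottle, the hoop and the tin where they are.

Things in the scene. Friction and masses are not known exactly. Their poses are not given: they have to be found in the camera images.
- jig: Lid press, fixed to the bench. Origin on the bench under the tube's axis; y runs along the tube, from the post to the nest, z up. In this frame the tube's axis is level, 110 mm up, at x = 0. Base boards 18 mm thick: 70 mm wide from y = -260 to 210, 160 mm wide from y = 42 to 143. Post 60 (x) by 30 mm at y = -240, 143 mm high.
- bridge (a point): Middle of the underside of the press's fixed wooden beam, 172 mm up, at jig y = 92 mm; axes as the jig's. The beam is 152 mm long in x, 45 mm in y, 14 mm thick (screw heads 4 mm more), on two columns 24 (x) by 40 mm at x = +-64 mm. At the start the nest stands under it.
- sleeve (a joint): How far the outer aluminium tube (30 mm diameter, wall 3 mm, on a fixed dark inner tube) is slid out along jig +y with the nest, in m: 0 at the start, 0.050 at the next hole, 0.100 at the last. At 0 it is bare and free to grip from jig y = -180 to 55 mm. Three 14 mm holes, 50 mm apart. Locked (1.5 mm play) unless the button is flush; then about 10 to 15 N start it, and friction is 2 N.
- button (a joint): How far the steel snap button (12 mm diameter, round end) is pushed in, in m: 0 = out, 5 mm proud of the tube; 0.005 = flush; 0.008 while under the tube wall, which keeps it in between holes. Spring 2 N out, 4 N flush. It stays at jig y = -60 mm while the tube slides, and springs out when the next hole comes over it.
- button_axis (a point): Point on the tube's axis level with the button (jig y = -60 mm, 110 mm up), fixed; axes as the jig's. From here the button looks along jig (cos 35 deg, 0, sin 35 deg), that is to +x and up. Pinching the tube across that line, one pad over the button, one on the far side, pushes it flush and grips the tube at once; a pinch more than some 15 deg off leaves it locked.
- button_tip (a point): The outermost point of the snap button's round end; moves with the button. Fully out it lies 20 mm from the tube's axis.
- start_hole (a point): The centre of the hole in the sleeve that holds the button at the start, on the outside of the tube (15 mm from its axis); moves with the sleeve.
- nest (a point): Centre of the floor of the nest's round recess: 67 mm diameter, 7 mm deep, with a 2 mm lead-in, in a wooden plate 84 mm square and 14 mm thick carried by the sleeve. Starts at y = 105 mm in the jig frame, 113 mm above the bench, at x = 0; moves along jig y with the sleeve. z up, axes as the jig's.
- lid: Round bentwood lid, 60 mm diameter, 20 mm high, open underneath with a 4 mm thick rim, about 60 g, with a 20 mm square wooden knob (sides along the lid's x and y) in the middle of its top, from 20 to 46 mm above the rim. Origin: centre of the rim's lower edge; z points from the rim up through the knob. At first it lies rim down on the rest's 25 deg slope, z leaning to the rest's -x.
- rest: Fixed plywood rest on a foot 110 x 90 mm, with a sloping board (85 x 80 mm) that rises 25 deg towards its +x and a 10 mm high ledge at its lower edge; highest edge about 65 mm. Origin: on the bench under the lid's middle. The lid's origin lies about 45 mm above it.
- glue: White glue bottle, 60 mm diameter, 150 mm high, standing loose. Origin at its foot. Leave alone.
- hoop: Bentwood hoop, 100 mm diameter, 40 mm high, lying loose on the robot's side of the press. Origin in the middle of its foot. Leave alone.
- tin: Steel tin, 68 mm diameter, 90 mm high, standing loose close beyond the tube. Origin at its foot. Leave alone.
Mind the look-alikes: they are no part of the job. Leave any green or purple look-alike of the lid alone.

How it is judged (in metres and radians):
On the way, in this order (a step that is already met when the one before it is completed fails the run):
1. the snap button is pushed flush (in by at least 3.8 mm of 5) with the tube still at its first hole (value of joint button above 0.0038 m and value of joint sleeve below 0.004 m), for 0.05 s.
2. the tube stands at the next hole (50 mm out, within 3 mm) and the button has sprung out into it (value of joint sleeve between 0.047 and 0.053 m and value of joint button below 0.0015 m), for 0.2 s.
At the end, for the whole second after the job is handed in: The tube stands at the next hole (slid out 50 mm, within 3 mm) with the button sprung out (within 1.5 mm of fully out), and the lid lies at rest in the nest, rim down and knob up: its origin within 5 mm sideways and 2.5 mm in height of the recess floor's centre, tilted less than 0.06 rad (all of step 2 and horizontal distance between lid and nest below 0.005 m and z of lid in the frame of nest between -0.0025 and 0.0025 m and angle between lid's own z axis and vertical below 0.06 rad and linear speed of lid below 0.02 m/s); the robot touches nothing.
It fails at once if the lid is dropped or thrown into the nest: it moves faster than 0.5 m/s within 35 mm sideways and 40 mm above the recess floor (horizontal distance between lid and nest below 0.035 m and z of lid in the frame of nest below 0.04 m and linear speed of lid above 0.5 m/s).
It fails at once if the glue is moved more than 20 mm (distance of glue from where it was at the start of the episode above 0.02 m).
It fails at once if the hoop is moved more than 20 mm (distance of hoop from where it was at the start of the episode above 0.02 m).
It fails at once if the tin is moved more than 20 mm (distance of tin from where it was at the start of the episode above 0.02 m).
It also fails if it takes over 61 s, if anything falls off the work surface, if the arm or the gripper's body presses on something with over 40 N, if the wrist force passes 120 N, or if a joint passes its speed limit or range.

## Working session

There is one attempt and no reset: what is moved stays moved. The work goes in short steps, Python scripts to look and compute and a tool call to move; the robot and the scene stay as the last step left them, time stands still between calls to the robot, and variables do not carry over. Pictures are saved under pics/ and viewed, about 8 in all and at most 12, crops included, and the job is handed in when it is done.

Besides the shell and the picture viewer there is one more tool, called after "Emit:" as name(argument=value, ...), one argument or row to a line, values as JSON. send_rows: Moves the arm, as the interface text tells. Its arguments: {"type":"object","properties":{"steps":{"type":"array","items":{"type":"object","properties":{"dx":{"type":"number","minimum":-1,"maximum":1},"dy":{"type":"number","minimum":-1,"maximum":1},"dz":{"type":"number","minimum":-1,"maximum":1},"rx":{"type":"number","minimum":-1,"maximum":1},"ry":{"type":"number","minimum":-1,"maximum":1},"rz":{"type":"number","minimum":-1,"maximum":1},"gripper":{"type":"number"}}}},"squeeze":{"type":"number"}},"required":["steps"]}

```bash
ls; mkdir -p pics; python3 - <<'E'
from workcell import sense,get_image,r
import cv2,numpy as np
s=sense();print({k:np.round(v,4).tolist() for k,v in s.items()}, r.tip_extent)
a=[]
for n in("scene","top"):
    g=get_image(n);cv2.imwrite(f"pics/raw_{n}.png",g["color"]);np.savez(f"pics/{n}.npz",**g)
    cv2.imwrite(f"pics/big_{n}.png",cv2.resize(g["color"],(800,600),interpolation=cv2.INTER_CUBIC))
    R=cv2.Rodrigues(g["rvec"])[0];print(n,(-R.T@np.array(g["tvec"]).ravel()).round(3),R.round(2).tolist(),np.array(g["mtx"]).round(1).tolist(),g["dist"])
E
```

```text
pics
{'t': 0.0, 'q': [60.4252, 17.9576, 85.8532, -0.0009, 76.2601, -12.8018], 'qd': [-0.0629, 0.0303, -0.0242, 0.0363, -0.0359, -0.041], 'joint_efforts': [0.0006, -40.2204, -25.2264, 0.0694, 0.0353, -0.0001], 'tool_pos': [0.1514, 0.5024, 0.2462], 'tool_rot': [[-0.9575, 0.2886, -0.0006], [0.2886, 0.9575, -0.0011], [0.0003, -0.0012, -1.0]], 'wrist_force': [-0.3998, 0.1161, 0.0723], 'ft_torque': [0.0261, -0.0225, -0.0055], 'width': 0.0882} 0.008
scene [0.952 0.458 0.643] [[-0.75, 0.66, -0.02], [0.42, 0.45, -0.79], [-0.52, -0.6, -0.61]] [[353.6, 0.0, 249.5], [0.0, 353.6, 192.1], [0.0, 0.0, 1.0]] [-0.03463137  0.          0.          0.          0.        ]
top [ 0.348 -0.051  1.068] [[0.01, -1.0, -0.03], [-0.98, -0.01, -0.19], [0.19, 0.03, -0.98]] [[371.6, 0.0, 253.5], [0.0, 371.6, 192.5], [0.0, 0.0, 1.0]] [-0.06240428  0.          0.          0.          0.        ]
```

View pics/big_scene.png

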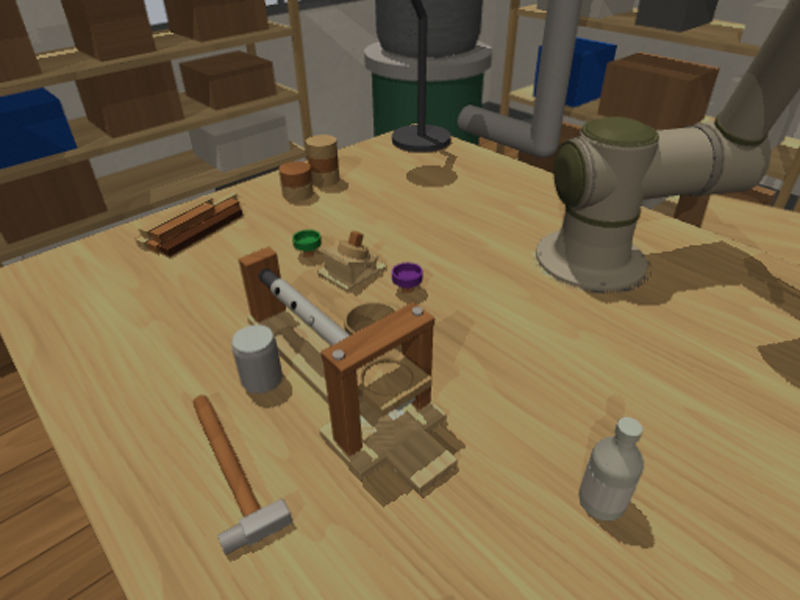

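View pics/big_top.png

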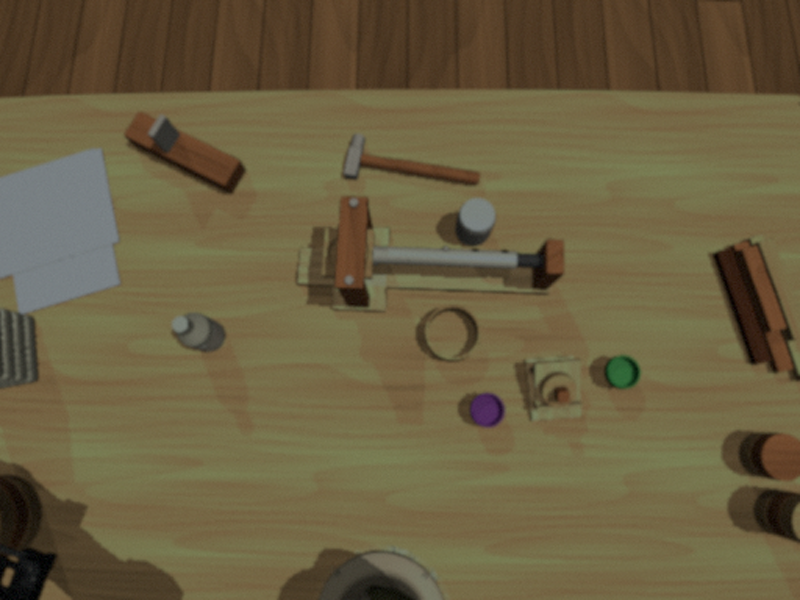

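The scene picture shows the press running away from the bridge (380,340) to the post (262,280), with the tin at (257,358), the hoop behind the bridge (370,320) and the lid on its rest (352,250). It has green (307,240) and purple (407,275) look-alikes beside it. The top picture shows the press along world y, lid at (558,392), purple at (487,410), green at (622,372), tin at (477,220), hoop at (449,333).
Lid candidates (top view): knobbed wooden (560,392), purple (487,410), green (622,372). I choose the wooden one on the rest. Next, an enlarged crop to check it and measure.

```bash
cat >h.py <<'E'
import cv2,numpy as np
def load(n): return dict(np.load(f"pics/{n}.npz"))
def ray(g,p):
    u=cv2.undistortPoints(np.array([[p]],float),g["mtx"],g["dist"])[0,0]
    R=cv2.Rodrigues(g["rvec"])[0];return -R.T@g["tvec"].ravel(),R.T@np.array([*u,1])
def atz(g,p,z):
    c,d=ray(g,p);return c+d*(z-c[2])/d[2]
def proj(g,P): return cv2.projectPoints(np.array(P,float).reshape(-1,3),g["rvec"],g["tvec"],g["mtx"],g["dist"])[0][:,0]
def tri(obs):
    A=np.zeros((3,3));b=np.zeros(3)
    for g,p in obs:
        c,d=ray(g,p);d/=np.linalg.norm(d);M=np.eye(3)-np.outer(d,d);A+=M;b+=M@c
    return np.linalg.solve(A,b)
def crop(img,x0,y0,w,h,k):
    c=cv2.resize(img[y0:y0+h,x0:x0+w],None,fx=k,fy=k,interpolation=cv2.INTER_CUBIC)
    c=cv2.convertScaleAbs(c,alpha=1.4)
    for x in range((x0+9)//10*10,x0+w,10):
        cv2.line(c,(int((x-x0+.5)*k),0),(int((x-x0+.5)*k),6 if x%50 else 14),(255,255,255),1)
        if x%20==0: cv2.putText(c,str(x),(int((x-x0)*k)-8,24),0,.35,(255,255,255),1)
    for y in range((y0+9)//10*10,y0+h,10):
        cv2.line(c,(0,int((y-y0+.5)*k)),(6,int((y-y0+.5)*k)),(255,255,255),1)
        if y%20==0: cv2.putText(c,str(y),(8,int((y-y0)*k)+6),0,.35,(255,255,255),1)
    return c
E
python3 - <<'E'
from h import *
cv2.imwrite("pics/c1.png",crop(load("top")["color"],185,120,230,155,3.45))
cv2.imwrite("pics/c2.png",crop(load("scene")["color"],140,140,160,150,4))
E
```

```text
(no output)
```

View pics/c1.png

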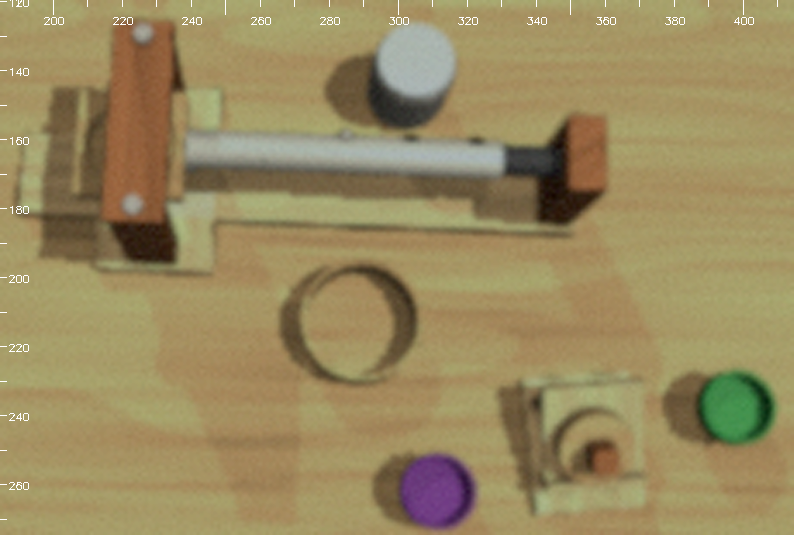

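View pics/c2.png

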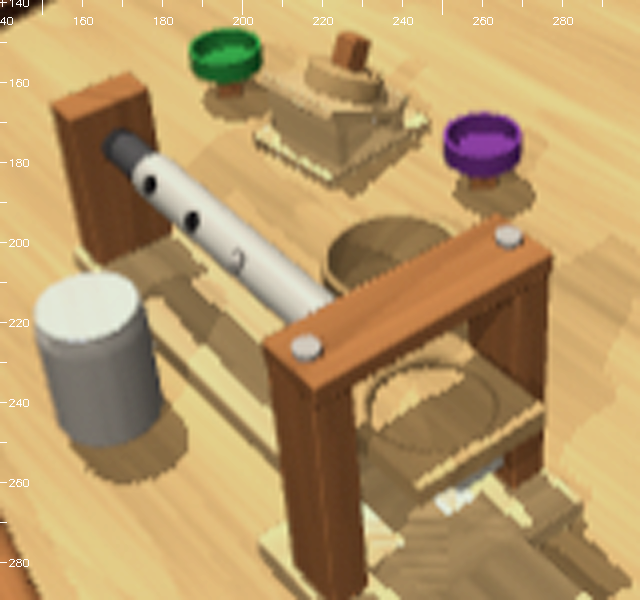

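The crops confirm the wooden knobbed lid on its rest: knob at about (359,252) in top and (227,152) in scene. The button shows at (284.5,158) in top and (198.8,205) in scene. Now I fit the jig pose.

```bash
python3 - <<'E'
from h import *
from scipy.optimize import least_squares
T,S=load("top"),load("scene")
ct=lambda x,y:(x/3.45+184.5,y/3.45+119.5); cs=lambda x,y:(x/4+139.5,y/4+139.5)
post=lambda a,b:(a*.03,-.24+b*.015,.143); beam=lambda a,b:(a*.076,.092+b*.0225,.186)
c=np.cos(np.radians(35));s=np.sin(np.radians(35))
O=[(T,ct(568,115),post(1,1)),(T,ct(606,117),post(1,-1)),(T,ct(604,191),post(-1,-1)),
(T,ct(117,20),beam(1,1)),(T,ct(103,219),beam(-1,1)),(T,ct(164,221),beam(-1,-1)),
(T,ct(143,33),(.064,.092,.19)),(T,ct(132,204),(-.064,.092,.19)),(T,ct(345,133),(.02*c,-.06,.11+.02*s)),
(S,cs(53,103),post(1,-1)),(S,cs(131,73),post(-1,-1)),(S,cs(152,90),post(-1,1)),(S,cs(72,120),post(1,1)),
(S,cs(262,345),beam(1,-1)),(S,cs(498,213),beam(-1,-1)),(S,cs(551,258),beam(-1,1)),(S,cs(315,390),beam(1,1)),
(S,cs(305,348),(.064,.092,.19)),(S,cs(508,237),(-.064,.092,.19)),(S,cs(237,262),(.02*c,-.06,.11+.02*s))]
def W(q,P):
    a=q[2];return np.array([q[0]+np.cos(a)*P[0]-np.sin(a)*P[1],q[1]+np.sin(a)*P[0]+np.cos(a)*P[1],P[2]])
f=lambda q:np.concatenate([proj(g,W(q,P))[0]-p for g,p,P in O])
for sub in (O,O[:9],O[9:]):
    R=least_squares(lambda q:np.concatenate([proj(g,W(q,P))[0]-p for g,p,P in sub]),[.5,0,0],loss="soft_l1")
    print(R.x.round(4),np.degrees(R.x[2]).round(2));
    if sub is O:q=R.x;print(f(q).reshape(-1,2).round(1).tolist())
np.save("jig.npy",q)
for n,P in dict(axis=(0,-.06,.11),tip=(.02*c,-.06,.11+.02*s),nest1=(0,.155,.113),y=(0,0,0)).items():print(n,W(q,P).round(4))
# others
print("tin top c",atz(T,ct(416,58),.09),tri([(T,ct(416,58)),(S,cs(88,305))]))
print("hoop",atz(T,ct(348,320),.04)); print("purple",tri([(T,ct(437,490)),(S,cs(483,135))]),"green",tri([(T,ct(737,406)),(S,cs(226,45))]))
print("glue",atz(T,(180/1.5625,325/1.5625),.15))
print("knobtop",tri([(T,ct(604,456)),(S,cs(352,38))]))
cv2.imwrite("pics/c3.png",np.hstack([crop(T["color"],330,222,50,52,8),crop(S["color"],200,140,50,52,8)]))
E
```

```text
[ 0.6155 -0.0445 -0.0375] -2.15
[[-0.4, -0.7], [0.2, -0.8], [0.9, 0.3], [-1.1, -1.3], [-1.4, -0.2], [-0.7, 0.0], [-0.3, -0.8], [-0.5, -0.6], [-0.1, -1.2], [-0.6, -0.9], [0.0, -1.4], [0.4, -1.1], [0.1, -0.3], [-0.6, -1.7], [0.3, -0.5], [1.6, -1.5], [-0.2, -0.3], [0.4, -0.7], [0.7, -0.6], [-1.0, -0.6]]
[ 0.6139 -0.0455 -0.0363] -2.08
[ 0.6172 -0.0425 -0.0381] -2.18
axis [ 0.6132 -0.1044  0.11  ]
tip [ 0.6296 -0.1051  0.1215]
nest1 [0.6213 0.1104 0.113 ]
y [ 0.6155 -0.0445  0.    ]
tin top c [ 0.6982132  -0.16430192  0.09      ] [ 0.69822988 -0.16420619  0.08927835]
hoop [ 0.49343199 -0.111923    0.04      ]
purple [ 0.35911634 -0.18162001  0.04403315] green [ 0.42625834 -0.42088657  0.04581562]
glue [0.48459157 0.32601552 0.15      ]
knobtop [ 0.38478333 -0.30279581  0.08617385]
```

View pics/c3.png

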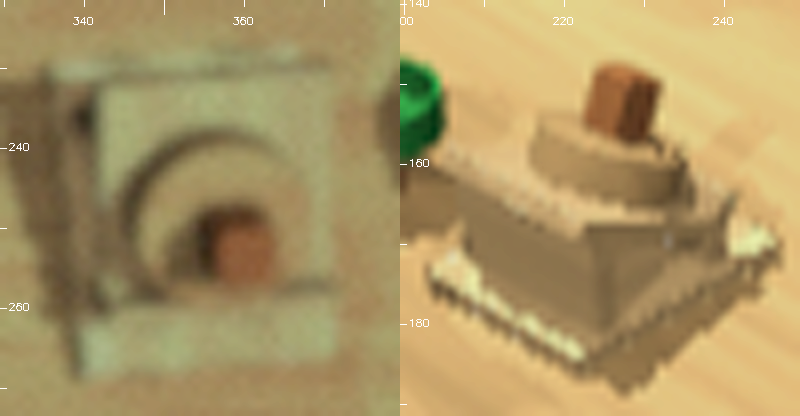

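The rest rises away from the robot (+x), so the lid leans towards the robot with its knob square to the slope. I now work out the hover pose for the button: tool tilted 35°, jaws across the button line.

```bash
cat >>h.py <<'E'
from scipy.spatial.transform import Rotation as Ro
def tool(tilt,yaw):
    "jaws in the tilt plane: z=(sin t,0,-cos t), y=(cos t,0,sin t), turned by yaw about world z (rad)"
    c,s=np.cos(tilt),np.sin(tilt)
    return Ro.from_euler('z',yaw).as_matrix()@np.array([[0,c,s],[1,0,0],[0,s,-c]])
def togo(s,p,Rt):
    d=(np.array(p)-s["tool_pos"])/.2; w=Ro.from_matrix(Rt@np.array(s["tool_rot"]).T).as_rotvec()/(np.pi/2)
    return "d",d.round(4).tolist(),"r",w.round(4).tolist()
def jig(P):
    q=np.load("jig.npy");a=q[2];return np.array([q[0]+np.cos(a)*P[0]-np.sin(a)*P[1],q[1]+np.sin(a)*P[0]+np.cos(a)*P[1],P[2]])
E
python3 - <<'E'
from h import *
from workcell import sense
a=np.load("jig.npy")[2]; Rt=tool(np.radians(35),a)
p=jig((0,-.06,.11))-.149*Rt[:,2];print(p,togo(sense(),p,Rt))
E
```

```text
[ 0.52780779 -0.10123448  0.23205365] ('d', [1.8818, -3.0186, -0.0709], 'r', [0.243, -0.3405, -0.8096])
```

Emit:
send_rows(
  steps=[
    {"dx":0.6,"dy":-0.9,"dz":0.25,"rz":-0.42,"gripper":0},
    {"dx":0.6,"dy":-0.9,"dz":0.25,"rz":-0.42,"gripper":0},
    {"dx":0.6,"dy":-0.9,"dz":0.25,"rz":-0.42,"gripper":0},
    {"dx":0.6,"dy":-0.9,"dz":0.25,"rz":-0.42,"gripper":0},
    {"dx":0.6,"dy":-0.9,"dz":0.25,"rz":-0.42,"gripper":0},
    {"dx":0.6,"dy":-0.9,"dz":0.25,"rz":-0.42,"gripper":0},
    {"dx":0.6,"dy":-0.9,"dz":0.25,"rz":-0.42,"gripper":0},
    {"dx":0.6,"dy":-0.9,"dz":0.25,"rz":-0.42,"gripper":0},
  ],
)

```text
schema error: expected keys dx, dy, dz, rx, ry, rz, gripper
```

Emit:
send_rows(
  steps=[
    {"dx":0.6,"dy":-1,"dz":0,"rz":-0.417,"gripper":0},
    {"dx":0.6,"dy":-1,"dz":0,"rz":-0.417,"gripper":0},
    {"dx":0.6,"dy":-1,"dz":0,"rz":-0.417,"gripper":0},
    {"dx":0.6,"dy":-1,"dz":0,"rz":-0.417,"gripper":0},
    {"dx":0.6,"dy":-1,"dz":0,"rz":-0.417,"gripper":0},
    {"dx":0.6,"dy":-1,"dz":0,"rz":-0.417,"gripper":0},
    {"dx":0.6,"dy":-1,"dz":0,"rz":-0.417,"gripper":0},
    {"dx":0.6,"dy":-1,"dz":0,"rz":-0.417,"gripper":0},
  ],
)

```text
schema error: expected keys dx, dy, dz, rx, ry, rz, gripper
```

Emit:
send_rows(
  steps=[
    {"dx":0.6,"dy":-1,"dz":0,"rz":0,"gripper":0},
    {"dx":0.6,"dy":-1,"dz":0,"rz":0,"gripper":0},
    {"dx":0.6,"dy":-1,"dz":0,"rz":0,"gripper":0},
    {"dx":0.6,"dy":-1,"dz":0,"rz":0,"gripper":0},
    {"dx":0.6,"dy":-1,"dz":0,"rz":0,"gripper":0},
    {"dx":0.6,"dy":-1,"dz":0,"rz":0,"gripper":0},
    {"dx":0.6,"dy":-1,"dz":0,"rz":0,"gripper":0},
    {"dx":0.6,"dy":-1,"dz":0,"rz":0,"gripper":0},
  ],
)

```text
schema error: expected keys dx, dy, dz, rx, ry, rz, gripper
```

```bash
python3 - <<'E'
from h import *
from workcell import sense
a=np.load("jig.npy")[2]; Rt=tool(np.radians(35),a);s=sense()
p=jig((0,-.06,.11))-.149*Rt[:,2];print(s["t"],s["tool_pos"],s["q"],togo(s,p,Rt))
E
```

```text
0.1 [0.15144787 0.50247557 0.24624202] [ 6.04235465e+01  1.79553676e+01  8.58472282e+01  6.35956983e-05
  7.62607425e+01 -1.27976374e+01] ('d', [1.8818, -3.0186, -0.0709], 'r', [0.243, -0.3405, -0.8096])
```

All keys are required, so I resend with them.

Emit:
send_rows(
  steps=[
    {"dx":0.6,"dy":-0.9,"dz":0.25,"rx":0,"ry":0,"rz":-0.42,"gripper":0},
    {"dx":0.6,"dy":-0.9,"dz":0.25,"rx":0,"ry":0,"rz":-0.42,"gripper":0},
    {"dx":0.6,"dy":-0.9,"dz":0.25,"rx":0,"ry":0,"rz":-0.42,"gripper":0},
    {"dx":0.6,"dy":-0.9,"dz":0.25,"rx":0,"ry":0,"rz":-0.42,"gripper":0},
    {"dx":0.6,"dy":-0.9,"dz":0.25,"rx":0,"ry":0,"rz":-0.42,"gripper":0},
    {"dx":0.6,"dy":-0.9,"dz":0.25,"rx":0,"ry":0,"rz":-0.42,"gripper":0},
    {"dx":0.6,"dy":-0.9,"dz":0.25,"rx":0,"ry":0,"rz":-0.42,"gripper":0},
    {"dx":0.6,"dy":-0.9,"dz":0.25,"rx":0,"ry":0,"rz":-0.42,"gripper":0},
  ],
)

```text
t: 0.77
tool_pos: [0.2715, 0.3224, 0.2961]
tool_rot: [[-0.579, 0.815, -0.001], [0.815, 0.579, -0.0], [0.001, -0.001, -1.0]]
wrist_force: [-0.1, 1.0, 0.5]
width: 0.0881
```

Emit:
send_rows(
  steps=[
    {"dx":0.6,"dy":-1,"dz":0,"rx":0,"ry":0,"rz":-0.417,"gripper":0},
    {"dx":0.6,"dy":-1,"dz":0,"rx":0,"ry":0,"rz":-0.417,"gripper":0},
    {"dx":0.6,"dy":-1,"dz":0,"rx":0,"ry":0,"rz":-0.417,"gripper":0},
    {"dx":0.6,"dy":-1,"dz":0,"rx":0,"ry":0,"rz":-0.417,"gripper":0},
    {"dx":0.6,"dy":-1,"dz":0,"rx":0,"ry":0,"rz":-0.417,"gripper":0},
    {"dx":0.6,"dy":-1,"dz":0,"rx":0,"ry":0,"rz":-0.417,"gripper":0},
    {"dx":0.6,"dy":-1,"dz":0,"rx":0,"ry":0,"rz":-0.417,"gripper":0},
    {"dx":0.6,"dy":-1,"dz":0,"rx":0,"ry":0,"rz":-0.417,"gripper":0},
  ],
)

```text
t: 1.43
tool_pos: [0.3916, 0.1228, 0.2954]
tool_rot: [[0.036, 0.999, -0.003], [0.999, -0.036, 0.001], [0.001, -0.003, -1.0]]
wrist_force: [0.2, 1.4, -0.3]
width: 0.0882
```

Emit:
send_rows(
  steps=[
    {"dx":0.6,"dy":-1,"dz":0,"rx":0,"ry":0,"rz":0,"gripper":0},
    {"dx":0.6,"dy":-1,"dz":0,"rx":0,"ry":0,"rz":0,"gripper":0},
    {"dx":0.6,"dy":-1,"dz":0,"rx":0,"ry":0,"rz":0,"gripper":0},
    {"dx":0.6,"dy":-1,"dz":0,"rx":0,"ry":0,"rz":0,"gripper":0},
    {"dx":0.6,"dy":-1,"dz":0,"rx":0,"ry":0,"rz":0,"gripper":0},
    {"dx":0.6,"dy":-1,"dz":0,"rx":0,"ry":0,"rz":0,"gripper":0},
    {"dx":0.6,"dy":-1,"dz":0,"rx":0,"ry":0,"rz":0,"gripper":0},
    {"dx":0.6,"dy":-1,"dz":0,"rx":0,"ry":0,"rz":0,"gripper":0},
  ],
)

```text
t: 2.1
tool_pos: [0.5119, -0.0758, 0.2946]
tool_rot: [[0.034, 0.999, -0.004], [0.999, -0.034, 0.002], [0.002, -0.004, -1.0]]
wrist_force: [0.8, -0.2, -0.8]
width: 0.088
```

```bash
python3 - <<'E'
from h import *
from workcell import sense
a=np.load("jig.npy")[2]; Rt=tool(np.radians(35),a);s=sense()
p=jig((0,-.06,.11))-.149*Rt[:,2];print(s["t"],s["tool_pos"],s["q"],togo(s,p,Rt))
E
```

```text
2.1 [ 0.51192132 -0.0757724   0.29456329] [-2.14155535e+01  1.53607402e+01  8.20709490e+01  1.84789134e-02
  8.28395988e+01 -1.94693119e+01] ('d', [0.0794, -0.1273, -0.3125], 'r', [-0.0152, -0.3914, -0.0025])
```

Emit:
send_rows(
  steps=[
    {"dx":0.08,"dy":-0.127,"dz":-0.31,"rx":-0.015,"ry":-0.391,"rz":0,"gripper":0},
    {"dx":0.08,"dy":-0.127,"dz":-0.31,"rx":-0.015,"ry":-0.391,"rz":0,"gripper":0},
    {"dx":0.08,"dy":-0.127,"dz":-0.31,"rx":-0.015,"ry":-0.391,"rz":0,"gripper":0},
    {"dx":0.08,"dy":-0.127,"dz":-0.31,"rx":-0.015,"ry":-0.391,"rz":0,"gripper":0},
    {"dx":0.08,"dy":-0.127,"dz":-0.31,"rx":-0.015,"ry":-0.391,"rz":0,"gripper":0},
    {"dx":0.08,"dy":-0.127,"dz":-0.31,"rx":-0.015,"ry":-0.391,"rz":0,"gripper":0},
    {"dx":0.08,"dy":-0.127,"dz":-0.31,"rx":-0.015,"ry":-0.391,"rz":0,"gripper":0},
    {"dx":0.08,"dy":-0.127,"dz":-0.31,"rx":-0.015,"ry":-0.391,"rz":0,"gripper":0},
  ],
)

```text
t: 2.77
tool_pos: [0.5279, -0.0993, 0.233]
tool_rot: [[0.031, 0.819, 0.572], [1.0, -0.025, -0.018], [-0.001, 0.573, -0.82]]
wrist_force: [-0.5, 0.3, -0.0]
width: 0.088
```

```bash
python3 - <<'E'
from h import *
from workcell import sense,get_image
a=np.load("jig.npy")[2]; Rt=tool(np.radians(35),a);s=sense()
p=jig((0,-.06,.11))-.149*Rt[:,2];print(s["t"],s["tool_pos"],s["q"].round(1),togo(s,p,Rt))
g=get_image("wrist");np.savez("pics/w1.npz",**g)
R=cv2.Rodrigues(g["rvec"])[0];print(-R.T@np.array(g["tvec"]).ravel(),R[2])
im=g["color"].copy()
for P in [(.0164,-.06,.1215),(.0123,-.06,.1186),(0,-.06,.125),(.03,-.225,.143),(-.03,-.225,.143),(.0123,-.11,.1186)]:
    x=proj(g,jig(P))[0];print(P,x.round(1))
    if abs(x).max()<2000: cv2.drawMarker(im,tuple(int(v) for v in x),(0,0,255),0,8,1)
cv2.imwrite("pics/w1.png",cv2.resize(im,(800,600),interpolation=cv2.INTER_CUBIC))
E
```

```text
2.7667 [ 0.52788161 -0.09930652  0.23301053] [-30.5   5.8 110.1  27.9  35.9 -47.4] ('d', [-0.0004, -0.0096, -0.0048], 'r', [0.0004, -0.0007, -0.0041])
[ 0.45127805 -0.02592139  0.34661392] [ 0.54246169 -0.29479127 -0.78665966]
(0.0164, -0.06, 0.1215) [275.2 186.5]
(0.0123, -0.06, 0.1186) [270.2 186.5]
(0, -0.06, 0.125) [264.  189.6]
(0.03, -0.225, 0.143) [293.1 331.2]
(-0.03, -0.225, 0.143) [248.7 354.6]
(0.0123, -0.11, 0.1186) [269.3 233.2]
```

View pics/w1.png

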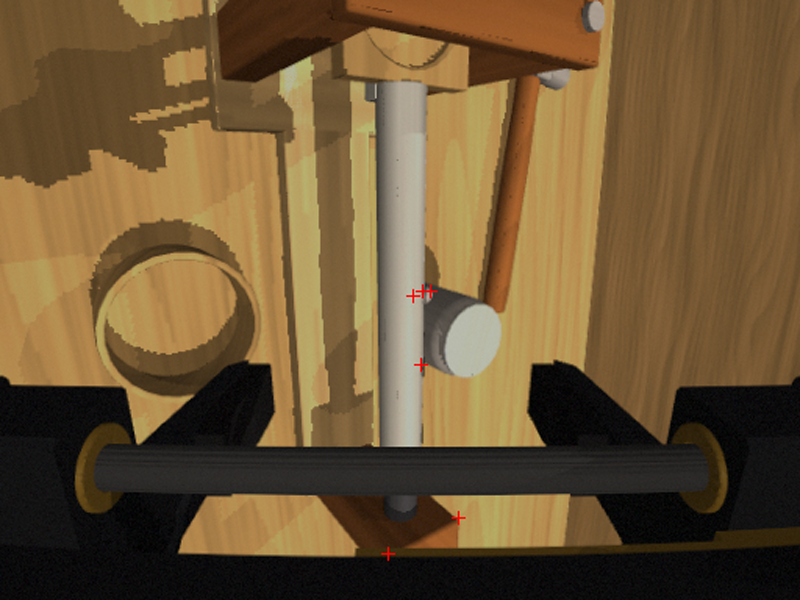

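The wrist picture shows the tube from (400,80) to (400,500), the hoop at left (175,320), the tin at right (465,335) and the second hole's dark edge near (423,370). The projected markers agree to within a few pixels. One close crop will refine the button's position along the tube.

```bash
python3 - <<'E'
from h import *
g=load("w1");cv2.imwrite("pics/c4.png",crop(g["color"],230,172,70,72,8))
E
```

```text
(no output)
```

View pics/c4.png

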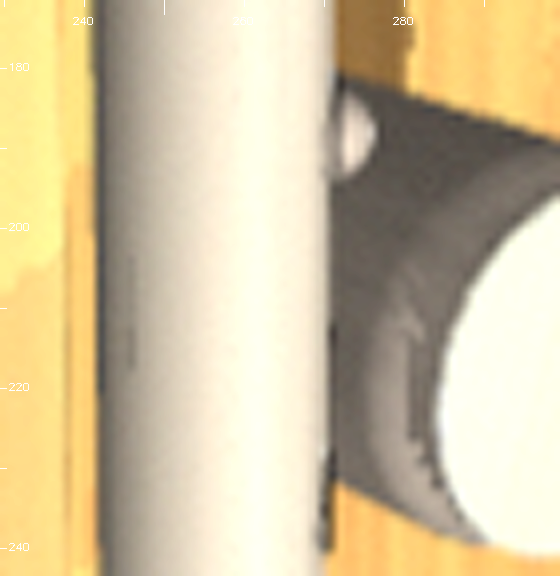

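Button in the crop: centre row 188.4, tip at column 276.4. Tube edges at columns 241.6 and 271.1. I compare these with the predictions.

```bash
python3 - <<'E'
from h import *
from workcell import sense
g=load("w1")
th=np.radians(np.arange(0,360,2))
P=np.array([jig((.015*np.cos(t),-.06,.11+.015*np.sin(t))) for t in th]);x=proj(g,P)[:,0];print("edges",x.min(),x.max())
for d in [(0,0,0),(.002,0,0),(0,-.002,0),(0,0,.002)]:
    print(d,proj(g,jig(np.array((.0164,-.06,.1215))+d))[0], proj(g,jig(np.array((0.,-.06,.11))+d))[0])
a=np.load("jig.npy")[2]; Rt=tool(np.radians(35),a);s=sense()
ax=jig((0.001,-.0615,.11))
for b in (.149,.06,-.011): print(b,togo(s,ax-b*Rt[:,2],Rt))
E
```

```text
edges 239.87825521135193 270.17965910455035
(0, 0, 0) [275.23737873 186.51132601] [255.0326837  186.40843641]
(0.002, 0, 0) [276.81212424 186.23844402] [256.68375613 186.13545138]
(0, -0.002, 0) [275.19266397 188.46502055] [255.02474746 188.36292388]
(0, 0, 0.002) [276.50171411 186.92245814] [256.19036734 186.81886476]
0.149 ('d', [0.0025, -0.0152, -0.0056], 'r', [0.0007, -0.0005, -0.004])
0.06 ('d', [0.2576, -0.0248, -0.3701], 'r', [0.0007, -0.0005, -0.004])
-0.011 ('d', [0.461, -0.0324, -0.6609], 'r', [0.0007, -0.0005, -0.004])
```

Emit:
send_rows(
  steps=[
    {"dx":0.258,"dy":-0.025,"dz":-0.37,"rx":0,"ry":0,"rz":-0.004,"gripper":0},
    {"dx":0.258,"dy":-0.025,"dz":-0.37,"rx":0,"ry":0,"rz":-0.004,"gripper":0},
    {"dx":0.258,"dy":-0.025,"dz":-0.37,"rx":0,"ry":0,"rz":-0.004,"gripper":0},
    {"dx":0.34,"dy":-0.028,"dz":-0.49,"rx":0,"ry":0,"rz":-0.004,"gripper":0},
    {"dx":0.41,"dy":-0.031,"dz":-0.59,"rx":0,"ry":0,"rz":-0.004,"gripper":0},
    {"dx":0.461,"dy":-0.0325,"dz":-0.661,"rx":0,"ry":0,"rz":-0.004,"gripper":0},
    {"dx":0.461,"dy":-0.0325,"dz":-0.661,"rx":0,"ry":0,"rz":-0.004,"gripper":0},
    {"dx":0.461,"dy":-0.0325,"dz":-0.661,"rx":0,"ry":0,"rz":-0.004,"gripper":0},
  ],
)

```text
t: 3.48
tool_pos: [0.6207, -0.1055, 0.1015]
tool_rot: [[0.036, 0.819, 0.572], [0.999, -0.029, -0.021], [-0.001, 0.573, -0.82]]
wrist_force: [-0.1, 0.6, 0.1]
width: 0.0883
```

```bash
python3 - <<'E'
from h import *
from workcell import sense
a=np.load("jig.npy")[2]; Rt=tool(np.radians(35),a);s=sense()
print(s["t"],s["wrist_force"],s["width"],togo(s,jig((0.001,-.0615,.11))+.011*Rt[:,2],Rt))
E
```

```text
3.4833 [-0.08606635  0.59361337  0.1132999 ] 0.08833321474122402 ('d', [-0.0013, -0.0036, -0.0023], 'r', [0.0004, -0.0007, -0.0011])
```

Emit:
send_rows(
  squeeze=25,
  steps=[
    {"dx":0,"dy":-0.003,"dz":0,"rx":0,"ry":0,"rz":0,"gripper":1},
    {"dx":0,"dy":-0.003,"dz":0,"rx":0,"ry":0,"rz":0,"gripper":1},
    {"dx":0,"dy":-0.003,"dz":0,"rx":0,"ry":0,"rz":0,"gripper":1},
    {"dx":0,"dy":-0.003,"dz":0,"rx":0,"ry":0,"rz":0,"gripper":1},
    {"dx":0,"dy":-0.003,"dz":0,"rx":0,"ry":0,"rz":0,"gripper":1},
    {"dx":0,"dy":-0.003,"dz":0,"rx":0,"ry":0,"rz":0,"gripper":1},
    {"dx":0,"dy":-0.003,"dz":0,"rx":0,"ry":0,"rz":0,"gripper":1},
    {"dx":0,"dy":-0.003,"dz":0,"rx":0,"ry":0,"rz":0,"gripper":1},
  ],
)

```text
t: 4.15
tool_pos: [0.6207, -0.1061, 0.1015]
tool_rot: [[0.036, 0.819, 0.572], [0.999, -0.029, -0.021], [-0.001, 0.573, -0.82]]
wrist_force: [0.6, 0.3, 1.4]
width: 0.0367
```

```bash
python3 - <<'E'
from workcell import sense
s=sense();print(s["t"],s["wrist_force"],s["width"],s["tool_pos"])
E
```

```text
4.15 [0.64874658 0.27731512 1.39923057] 0.03670830800494734 [ 0.62066667 -0.10609534  0.10146669]
```

Still closing (36.7 mm), so I hold once more.

Emit:
send_rows(
  squeeze=30,
  steps=[
    {"dx":0,"dy":0,"dz":0,"rx":0,"ry":0,"rz":0,"gripper":1},
    {"dx":0,"dy":0,"dz":0,"rx":0,"ry":0,"rz":0,"gripper":1},
    {"dx":0,"dy":0,"dz":0,"rx":0,"ry":0,"rz":0,"gripper":1},
    {"dx":0,"dy":0,"dz":0,"rx":0,"ry":0,"rz":0,"gripper":1},
    {"dx":0,"dy":0,"dz":0,"rx":0,"ry":0,"rz":0,"gripper":1},
    {"dx":0,"dy":0,"dz":0,"rx":0,"ry":0,"rz":0,"gripper":1},
    {"dx":0,"dy":0,"dz":0,"rx":0,"ry":0,"rz":0,"gripper":1},
    {"dx":0,"dy":0,"dz":0,"rx":0,"ry":0,"rz":0,"gripper":1},
  ],
)

```text
t: 4.82
tool_pos: [0.6199, -0.1059, 0.1009]
tool_rot: [[0.035, 0.82, 0.571], [0.999, -0.029, -0.02], [-0.0, 0.571, -0.821]]
wrist_force: [-5.0, 0.1, 1.3]
width: 0.0287
```

The width of 28.7 mm means the pinch is on the bare tube with the button flush. Now I slide.

Emit:
send_rows(
  steps=[
    {"dx":0.001,"dy":0.025,"dz":0,"rx":0,"ry":0,"rz":0,"gripper":1},
    {"dx":0.002,"dy":0.045,"dz":0,"rx":0,"ry":0,"rz":0,"gripper":1},
    {"dx":0.003,"dy":0.065,"dz":0,"rx":0,"ry":0,"rz":0,"gripper":1},
    {"dx":0.003,"dy":0.085,"dz":0,"rx":0,"ry":0,"rz":0,"gripper":1},
    {"dx":0.004,"dy":0.105,"dz":0,"rx":0,"ry":0,"rz":0,"gripper":1},
    {"dx":0.005,"dy":0.125,"dz":0,"rx":0,"ry":0,"rz":0,"gripper":1},
    {"dx":0.005,"dy":0.145,"dz":0,"rx":0,"ry":0,"rz":0,"gripper":1},
    {"dx":0.006,"dy":0.16,"dz":0,"rx":0,"ry":0,"rz":0,"gripper":1},
  ],
)

```text
t: 5.48
tool_pos: [0.621, -0.0746, 0.1009]
tool_rot: [[0.036, 0.82, 0.571], [0.999, -0.029, -0.022], [-0.001, 0.571, -0.821]]
wrist_force: [-6.4, -5.3, 3.3]
width: 0.0289
```

Emit:
send_rows(
  steps=[
    {"dx":0.001,"dy":0.03,"dz":0,"rx":0,"ry":0,"rz":0,"gripper":1},
    {"dx":0.002,"dy":0.05,"dz":0,"rx":0,"ry":0,"rz":0,"gripper":1},
    {"dx":0.003,"dy":0.065,"dz":0,"rx":0,"ry":0,"rz":0,"gripper":1},
    {"dx":0.003,"dy":0.075,"dz":0,"rx":0,"ry":0,"rz":0,"gripper":1},
    {"dx":0.003,"dy":0.083,"dz":0,"rx":0,"ry":0,"rz":0,"gripper":1},
    {"dx":0.004,"dy":0.089,"dz":0,"rx":0,"ry":0,"rz":0,"gripper":1},
    {"dx":0.004,"dy":0.093,"dz":0,"rx":0,"ry":0,"rz":0,"gripper":1},
    {"dx":0.004,"dy":0.095,"dz":0,"rx":0,"ry":0,"rz":0,"gripper":1},
  ],
)

```text
t: 6.15
tool_pos: [0.6215, -0.0555, 0.1008]
tool_rot: [[0.036, 0.82, 0.571], [0.999, -0.029, -0.022], [-0.001, 0.571, -0.821]]
wrist_force: [-5.1, -1.3, 3.8]
width: 0.0287
```

```bash
python3 - <<'E'
from h import *
from workcell import sense,get_image
s=sense();print(s["t"],s["wrist_force"],s["width"],s["tool_pos"])
g=get_image("wrist");np.savez("pics/w2.npz",**g)
t=jig((.0174,-.0615,.1215));print("tip now",proj(g,t), "nest 50", proj(g,jig((.001,.1535,.113))))
g=get_image("scene");np.savez("pics/s2.npz",**g);print(proj(g,t))
E
```

```text
6.15 [-5.11742162 -1.25490892  3.83270108] 0.028739559693267868 [ 0.62154565 -0.05547257  0.10084453]
tip now [[294.19765901 349.68332582]] nest 50 [[ 262.09950117 -160.05131172]]
[[196.98443418 204.3013074 ]]
```

The slide has covered 50.4 mm and the force has dropped. A small further push will show whether the button has caught in the hole.

Emit:
send_rows(
  steps=[
    {"dx":0,"dy":0.003,"dz":0,"rx":0,"ry":0,"rz":0,"gripper":1},
    {"dx":0,"dy":0.005,"dz":0,"rx":0,"ry":0,"rz":0,"gripper":1},
    {"dx":0,"dy":0.007,"dz":0,"rx":0,"ry":0,"rz":0,"gripper":1},
    {"dx":0,"dy":0.009,"dz":0,"rx":0,"ry":0,"rz":0,"gripper":1},
    {"dx":0,"dy":0.01,"dz":0,"rx":0,"ry":0,"rz":0,"gripper":1},
    {"dx":0,"dy":0.01,"dz":0,"rx":0,"ry":0,"rz":0,"gripper":1},
    {"dx":0,"dy":0.01,"dz":0,"rx":0,"ry":0,"rz":0,"gripper":1},
    {"dx":0,"dy":0.01,"dz":0,"rx":0,"ry":0,"rz":0,"gripper":1},
  ],
)

```text
t: 6.92
tool_pos: [0.6216, -0.0543, 0.1009]
tool_rot: [[0.037, 0.82, 0.571], [0.999, -0.029, -0.023], [-0.002, 0.571, -0.821]]
wrist_force: [-4.5, -6.8, 0.9]
width: 0.0287
```

```bash
python3 - <<'E'
from h import *
from workcell import sense,get_image
g=get_image("scene");np.savez("pics/s3.npz",**g)
w=get_image("wrist");np.savez("pics/w3.npz",**w)
cv2.imwrite("pics/c5.png",np.hstack([crop(g["color"],155,155,95,95,4),crop(w["color"],245,290,95,94,4)[:380]if 0 else cv2.resize(crop(w["color"],245,289,95,95,4),(380,380))]))
s=sense();print(s["wrist_force"],s["tool_pos"])
E
```

```text
[-4.76201316 -6.95387349  1.84599262] [ 0.62157774 -0.05435186  0.10088076]
```

View pics/c5.png

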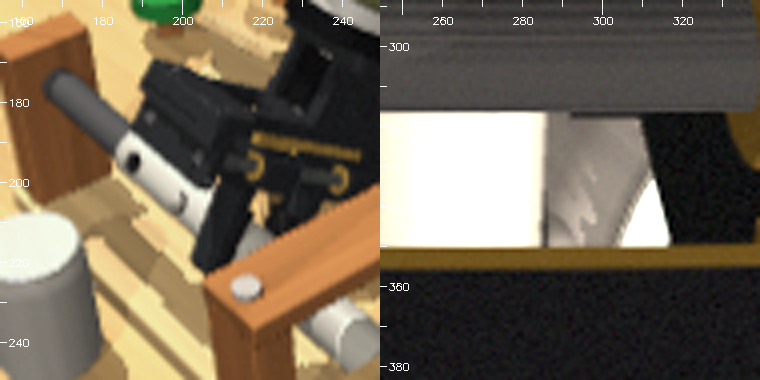

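The scene crop shows the third hole open at (188,194) and the button with its shaded rim standing out in the next hole at (199,204), where it was before the slide. I release and back out along the tool axis.

Emit:
send_rows(
  steps=[
    {"dx":0,"dy":-0.005,"dz":0,"rx":0,"ry":0,"rz":0,"gripper":1},
    {"dx":0,"dy":-0.005,"dz":0,"rx":0,"ry":0,"rz":0,"gripper":0},
    {"dx":0,"dy":-0.005,"dz":0,"rx":0,"ry":0,"rz":0,"gripper":0},
    {"dx":0,"dy":-0.005,"dz":0,"rx":0,"ry":0,"rz":0,"gripper":0},
    {"dx":0,"dy":-0.005,"dz":0,"rx":0,"ry":0,"rz":0,"gripper":0},
    {"dx":0,"dy":-0.005,"dz":0,"rx":0,"ry":0,"rz":0,"gripper":0},
    {"dx":0,"dy":-0.005,"dz":0,"rx":0,"ry":0,"rz":0,"gripper":0},
    {"dx":0,"dy":-0.005,"dz":0,"rx":0,"ry":0,"rz":0,"gripper":0},
  ],
)

```text
t: 7.68
tool_pos: [0.6216, -0.0553, 0.1008]
tool_rot: [[0.037, 0.82, 0.571], [0.999, -0.029, -0.023], [-0.002, 0.571, -0.821]]
wrist_force: [0.2, 0.1, 0.3]
width: 0.0736
```

Emit:
send_rows(
  steps=[
    {"dx":-0.08,"dy":0,"dz":0.115,"rx":0,"ry":0,"rz":0,"gripper":0},
    {"dx":-0.16,"dy":0,"dz":0.23,"rx":0,"ry":0,"rz":0,"gripper":0},
    {"dx":-0.27,"dy":0,"dz":0.39,"rx":0,"ry":0,"rz":0,"gripper":0},
    {"dx":-0.38,"dy":0,"dz":0.54,"rx":0,"ry":0,"rz":0,"gripper":0},
    {"dx":-0.49,"dy":0,"dz":0.7,"rx":0,"ry":0,"rz":0,"gripper":0},
    {"dx":-0.49,"dy":0,"dz":0.7,"rx":0,"ry":0,"rz":0,"gripper":0},
    {"dx":-0.49,"dy":0,"dz":0.7,"rx":0,"ry":0,"rz":0,"gripper":0},
    {"dx":-0.49,"dy":0,"dz":0.7,"rx":0,"ry":0,"rz":0,"gripper":0},
  ],
)

```text
t: 8.35
tool_pos: [0.5236, -0.0553, 0.2403]
tool_rot: [[0.037, 0.82, 0.571], [0.999, -0.03, -0.023], [-0.002, 0.571, -0.821]]
wrist_force: [-0.1, -0.6, 0.0]
width: 0.0885
```

```bash
python3 - <<'E'
from h import *
from workcell import sense
s=sense();Rt=tool(np.radians(25),0)
print(s["t"],s["wrist_force"],s["width"],s["tool_pos"],togo(s,[.334,-.303,.20],Rt))
E
```

```text
8.35 [-0.0608177  -0.58332157  0.0359356 ] 0.08852482820569765 [ 0.52358265 -0.05527325  0.24026974] ('d', [-0.9479, -1.2386, -0.2013], 'r', [0.0032, 0.1091, 0.0236])
```

Emit:
send_rows(
  steps=[
    {"dx":-0.5,"dy":-0.62,"dz":0,"rx":0,"ry":0.11,"rz":0.024,"gripper":0},
    {"dx":-0.5,"dy":-0.62,"dz":0,"rx":0,"ry":0.11,"rz":0.024,"gripper":0},
    {"dx":-0.5,"dy":-0.62,"dz":0,"rx":0,"ry":0.11,"rz":0.024,"gripper":0},
    {"dx":-0.5,"dy":-0.62,"dz":0,"rx":0,"ry":0.11,"rz":0.024,"gripper":0},
    {"dx":-0.5,"dy":-0.62,"dz":0,"rx":0,"ry":0.11,"rz":0.024,"gripper":0},
    {"dx":-0.5,"dy":-0.62,"dz":0,"rx":0,"ry":0.11,"rz":0.024,"gripper":0},
    {"dx":-0.5,"dy":-0.62,"dz":0,"rx":0,"ry":0.11,"rz":0.024,"gripper":0},
    {"dx":-0.5,"dy":-0.62,"dz":0,"rx":0,"ry":0.11,"rz":0.024,"gripper":0},
  ],
)

```text
t: 9.02
tool_pos: [0.4242, -0.1783, 0.2395]
tool_rot: [[-0.003, 0.907, 0.42], [1.0, 0.004, -0.002], [-0.004, 0.42, -0.907]]
wrist_force: [0.3, -0.0, 0.3]
width: 0.0881
```

Emit:
send_rows(
  steps=[
    {"dx":-0.45,"dy":-0.62,"dz":-0.2,"rx":0,"ry":0,"rz":0,"gripper":0},
    {"dx":-0.45,"dy":-0.62,"dz":-0.2,"rx":0,"ry":0,"rz":0,"gripper":0},
    {"dx":-0.45,"dy":-0.62,"dz":-0.2,"rx":0,"ry":0,"rz":0,"gripper":0},
    {"dx":-0.45,"dy":-0.62,"dz":-0.2,"rx":0,"ry":0,"rz":0,"gripper":0},
    {"dx":-0.45,"dy":-0.62,"dz":-0.2,"rx":0,"ry":0,"rz":0,"gripper":0},
    {"dx":-0.45,"dy":-0.62,"dz":-0.2,"rx":0,"ry":0,"rz":0,"gripper":0},
    {"dx":-0.45,"dy":-0.62,"dz":-0.2,"rx":0,"ry":0,"rz":0,"gripper":0},
    {"dx":-0.45,"dy":-0.62,"dz":-0.2,"rx":0,"ry":0,"rz":0,"gripper":0},
  ],
)

```text
t: 9.68
tool_pos: [0.3352, -0.301, 0.1997]
tool_rot: [[-0.006, 0.907, 0.421], [1.0, 0.007, -0.001], [-0.004, 0.421, -0.907]]
wrist_force: [-0.4, 0.6, -0.0]
width: 0.0885
```

```bash
python3 - <<'E'
from h import *
from workcell import sense,get_image
s=sense();Rt=tool(np.radians(25),0)
print(s["t"],s["q"].round(1),s["tool_pos"],togo(s,[.334,-.303,.20],Rt))
g=get_image("wrist");np.savez("pics/w4.npz",**g)
print(proj(g,[.385,-.303,.086]))
cv2.imwrite("pics/w4.png",crop(g["color"],160,100,200,150,4))
g=get_image("scene");np.savez("pics/s4.npz",**g)
E
```

```text
9.6833 [-69.8   4.  114.1  28.3  56.2 -85. ] [ 0.33522119 -0.30102777  0.19971818] ('d', [-0.0061, -0.0099, 0.0014], 'r', [0.0025, -0.0014, -0.0036])
[[252.53180505 192.76995516]]
```

View pics/w4.png

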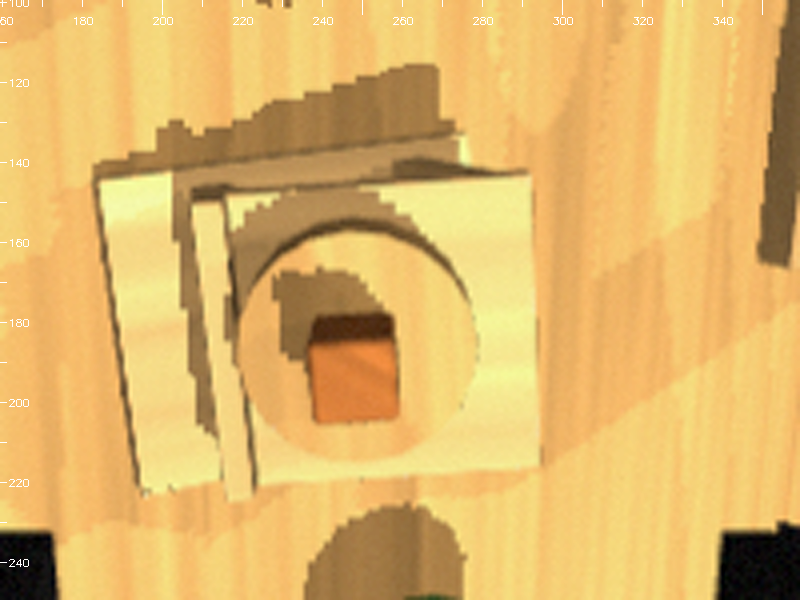

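The wrist crop shows the wooden lid with its knob top at crop corners (308,344), (393,338), (399,418) and (314,424). The ledge is to the left (robot side), and knob and board are turned about 4°. I fit the lid pose.

```bash
python3 - <<'E'
from h import *
from scipy.optimize import least_squares
from workcell import sense
g=load("w4");o=np.array([(308,344),(393,338),(399,418),(314,424)])/4+[159.5,99.5]
T,S=load("top"),load("scene")
K=np.array([(-.01,.01,.046),(.01,.01,.046),(.01,-.01,.046),(-.01,-.01,.046)])
def RL(y,t=np.radians(25)): return Ro.from_euler('z',y).as_matrix()@Ro.from_euler('y',-t).as_matrix()
def res(q):
    P=q[:3]+K@RL(q[3]).T
    return np.concatenate([(proj(g,P)-o).ravel(),[(q[2]-.045)/.001]])
R=least_squares(res,[.404,-.303,.045,0]);q=R.x;print(q.round(4),np.degrees(q[3]),res(q).round(2))
L=RL(q[3])
c=q[:3]+.02*L[:,2];th=np.linspace(0,6.28,60)
pp=proj(g,np.array([c+L@np.array([.03*np.cos(t),.03*np.sin(t),0]) for t in th]));print("lidtop extent pred",pp.min(0),pp.max(0),"obs",np.array([(238,228),(477,462)])/4+[159.5,99.5])
print("knobtop in top/scene pred",proj(T,q[:3]+.046*L[:,2]),proj(S,q[:3]+.046*L[:,2]),"obs 359.6 251.7 / 227.5 149")
np.save("lid.npy",q)
s=sense();Rt=tool(np.radians(25),q[3])
for b in (.06,.030,0): print(togo(s,q[:3]+L[:,2]*(.0415-.011+b),Rt))
E
```

```text
[ 0.3996 -0.3027  0.0448  0.0855] 4.896044583961104 [-0.68 -0.48  0.44 -0.53  0.46  0.55 -0.15  0.52 -0.17]
lidtop extent pred [218.14353831 156.54109888] [279.04012634 215.03872529] obs [[219.   156.5 ]
 [278.75 215.  ]]
knobtop in top/scene pred [[360.33053126 253.36880691]] [[228.44638793 148.215432  ]] obs 359.6 251.7 / 227.5 149
('d', [0.1319, -0.0233, -0.3648], 'r', [0.0028, -0.0013, 0.0509])
('d', [0.195, -0.0179, -0.5008], 'r', [0.0028, -0.0013, 0.0509])
('d', [0.2582, -0.0125, -0.6367], 'r', [0.0028, -0.0013, 0.0509])
```

The fit is consistent: the lid-top outline matches within 1 px, height 44.8 mm, yaw 4.9°. I descend along the lid's axis.

Emit:
send_rows(
  squeeze=12,
  steps=[
    {"dx":0.07,"dy":-0.025,"dz":-0.2,"rx":0.003,"ry":-0.001,"rz":0.051,"gripper":0.2},
    {"dx":0.132,"dy":-0.0235,"dz":-0.365,"rx":0.003,"ry":-0.001,"rz":0.051,"gripper":0.2},
    {"dx":0.132,"dy":-0.0235,"dz":-0.365,"rx":0.003,"ry":-0.001,"rz":0.051,"gripper":0.2},
    {"dx":0.195,"dy":-0.019,"dz":-0.501,"rx":0.003,"ry":-0.001,"rz":0.051,"gripper":0.2},
    {"dx":0.23,"dy":-0.016,"dz":-0.58,"rx":0.003,"ry":-0.001,"rz":0.051,"gripper":0.2},
    {"dx":0.258,"dy":-0.0145,"dz":-0.636,"rx":0.003,"ry":-0.001,"rz":0.051,"gripper":0.2},
    {"dx":0.258,"dy":-0.0145,"dz":-0.636,"rx":0.003,"ry":-0.001,"rz":0.051,"gripper":0.2},
    {"dx":0.258,"dy":-0.0145,"dz":-0.636,"rx":0.003,"ry":-0.001,"rz":0.051,"gripper":0.2},
  ],
)

```text
t: 10.45
tool_pos: [0.387, -0.304, 0.0738]
tool_rot: [[-0.087, 0.903, 0.421], [0.996, 0.078, 0.037], [0.0, 0.423, -0.906]]
wrist_force: [-0.1, -0.1, 0.1]
width: 0.0707
```

```bash
python3 - <<'E'
from h import *
from workcell import sense
s=sense();q=np.load("lid.npy");Rt=tool(np.radians(25),q[3])
print(s["t"],s["wrist_force"],s["width"],togo(s,q[:3]-Rt[:,2]*.0305,Rt))
E
```

```text
10.45 [-0.14744605 -0.11327706  0.11738056] 0.0706995904144391 ('d', [-0.0013, 0.0011, -0.0066], 'r', [-0.0, 0.0001, -0.0008])
```

Emit:
send_rows(
  squeeze=15,
  steps=[
    {"dx":-0.001,"dy":0,"dz":-0.004,"rx":0,"ry":0,"rz":0,"gripper":1},
    {"dx":-0.001,"dy":0,"dz":-0.004,"rx":0,"ry":0,"rz":0,"gripper":1},
    {"dx":-0.001,"dy":0,"dz":-0.004,"rx":0,"ry":0,"rz":0,"gripper":1},
    {"dx":-0.001,"dy":0,"dz":-0.004,"rx":0,"ry":0,"rz":0,"gripper":1},
    {"dx":-0.001,"dy":0,"dz":-0.004,"rx":0,"ry":0,"rz":0,"gripper":1},
    {"dx":-0.001,"dy":0,"dz":-0.004,"rx":0,"ry":0,"rz":0,"gripper":1},
    {"dx":-0.001,"dy":0,"dz":-0.004,"rx":0,"ry":0,"rz":0,"gripper":1},
    {"dx":-0.001,"dy":0,"dz":-0.004,"rx":0,"ry":0,"rz":0,"gripper":1},
  ],
)

```text
t: 11.12
tool_pos: [0.3867, -0.304, 0.073]
tool_rot: [[-0.087, 0.903, 0.421], [0.996, 0.078, 0.037], [0.0, 0.423, -0.906]]
wrist_force: [-0.4, 0.3, 1.5]
width: 0.02
```

Emit:
send_rows(
  squeeze=20,
  steps=[
    {"dx":0,"dy":0,"dz":0,"rx":0,"ry":0,"rz":0,"gripper":1},
    {"dx":0,"dy":0,"dz":0,"rx":0,"ry":0,"rz":0,"gripper":1},
    {"dx":0,"dy":0,"dz":0,"rx":0,"ry":0,"rz":0,"gripper":1},
    {"dx":0,"dy":0,"dz":0,"rx":0,"ry":0,"rz":0,"gripper":1},
    {"dx":0,"dy":0,"dz":0,"rx":0,"ry":0,"rz":0,"gripper":1},
    {"dx":0,"dy":0,"dz":0,"rx":0,"ry":0,"rz":0,"gripper":1},
    {"dx":0,"dy":0,"dz":0,"rx":0,"ry":0,"rz":0,"gripper":1},
    {"dx":0,"dy":0,"dz":0,"rx":0,"ry":0,"rz":0,"gripper":1},
  ],
)

```text
t: 11.78
tool_pos: [0.3867, -0.304, 0.073]
tool_rot: [[-0.087, 0.903, 0.421], [0.996, 0.078, 0.037], [0.0, 0.423, -0.906]]
wrist_force: [-0.2, -0.5, 1.2]
width: 0.0199
```

The lid is gripped (width 20.0 mm). I lift along its axis, then turn it upright while rising.

Emit:
send_rows(
  steps=[
    {"dx":-0.03,"dy":0,"dz":0.07,"rx":0,"ry":0,"rz":0,"gripper":1},
    {"dx":-0.08,"dy":0,"dz":0.18,"rx":0,"ry":0,"rz":0,"gripper":1},
    {"dx":-0.14,"dy":0,"dz":0.32,"rx":0,"ry":0,"rz":0,"gripper":1},
    {"dx":-0.18,"dy":0,"dz":0.47,"rx":0,"ry":0,"rz":0,"gripper":1},
    {"dx":-0.18,"dy":0,"dz":0.62,"rx":0,"ry":0,"rz":0,"gripper":1},
    {"dx":-0.18,"dy":0,"dz":0.78,"rx":-0.006,"ry":0.07,"rz":-0.02,"gripper":1},
    {"dx":-0.18,"dy":0,"dz":0.94,"rx":-0.012,"ry":0.14,"rz":-0.04,"gripper":1},
    {"dx":-0.18,"dy":0,"dz":0.98,"rx":-0.018,"ry":0.21,"rz":-0.06,"gripper":1},
  ],
)

```text
t: 12.45
tool_pos: [0.3508, -0.3055, 0.2746]
tool_rot: [[0.011, 0.994, 0.104], [1.0, -0.008, -0.026], [-0.025, 0.105, -0.994]]
wrist_force: [-0.0, -0.6, -0.2]
width: 0.0201
```

```bash
python3 - <<'E'
from h import *
from workcell import sense
s=sense();a=np.load("jig.npy")[2];n=jig((.001,.1535,.113))
print(n,s["t"],s["q"].round(1),s["width"],s["wrist_force"],s["tool_pos"],togo(s,[n[0],n[1],.30],tool(0,a)))
E
```

```text
[0.62221371 0.10887408 0.113     ] 12.45 [-57.8   6.2  96.4   4.5  73.  -58.4] 0.020064798619852626 [-0.02855843 -0.55589753 -0.19760297] [ 0.3507675  -0.30546907  0.27457871] ('d', [1.3572, 2.0717, 0.1271], 'r', [0.0175, 0.0664, -0.0176])
```

Emit:
send_rows(
  steps=[
    {"dx":0.06,"dy":0.09,"dz":0.1,"rx":0.018,"ry":0.066,"rz":-0.018,"gripper":1},
    {"dx":0.15,"dy":0.22,"dz":0.22,"rx":0.018,"ry":0.066,"rz":-0.018,"gripper":1},
    {"dx":0.25,"dy":0.37,"dz":0.25,"rx":0.018,"ry":0.066,"rz":-0.018,"gripper":1},
    {"dx":0.35,"dy":0.52,"dz":0.25,"rx":0.018,"ry":0.066,"rz":-0.018,"gripper":1},
    {"dx":0.45,"dy":0.67,"dz":0.25,"rx":0.018,"ry":0.066,"rz":-0.018,"gripper":1},
    {"dx":0.53,"dy":0.8,"dz":0.25,"rx":0.018,"ry":0.066,"rz":-0.018,"gripper":1},
    {"dx":0.61,"dy":0.92,"dz":0.25,"rx":0.018,"ry":0.066,"rz":-0.018,"gripper":1},
    {"dx":0.66,"dy":1.0,"dz":0.25,"rx":0.018,"ry":0.066,"rz":-0.018,"gripper":1},
  ],
)

```text
t: 13.12
tool_pos: [0.4837, -0.1032, 0.3243]
tool_rot: [[0.036, 0.999, 0.0], [0.999, -0.036, 0.001], [0.001, 0.0, -1.0]]
wrist_force: [-0.0, -0.1, -0.2]
width: 0.0196
```

Emit:
send_rows(
  steps=[
    {"dx":0.08,"dy":0.12,"dz":0,"rx":0,"ry":0,"rz":0,"gripper":1},
    {"dx":0.18,"dy":0.27,"dz":0,"rx":0,"ry":0,"rz":0,"gripper":1},
    {"dx":0.28,"dy":0.42,"dz":0,"rx":0,"ry":0,"rz":0,"gripper":1},
    {"dx":0.38,"dy":0.57,"dz":0,"rx":0,"ry":0,"rz":0,"gripper":1},
    {"dx":0.48,"dy":0.72,"dz":0,"rx":0,"ry":0,"rz":0,"gripper":1},
    {"dx":0.56,"dy":0.85,"dz":0,"rx":0,"ry":0,"rz":0,"gripper":1},
    {"dx":0.63,"dy":0.96,"dz":0,"rx":0,"ry":0,"rz":0,"gripper":1},
    {"dx":0.66,"dy":1.0,"dz":0,"rx":0,"ry":0,"rz":0,"gripper":1},
  ],
)

```text
t: 13.78
tool_pos: [0.6165, 0.0999, 0.3233]
tool_rot: [[0.034, 0.999, -0.001], [0.999, -0.034, 0.002], [0.002, -0.001, -1.0]]
wrist_force: [-0.6, -0.6, -0.7]
width: 0.0198
```

```bash
python3 - <<'E'
from h import *
from workcell import sense,get_image
s=sense();a=np.load("jig.npy")[2];n=jig((.001,.1535,.113))
print(s["t"],s["q"].round(1),s["width"],s["tool_pos"],togo(s,[n[0],n[1],.30],tool(0,a)))
g=get_image("wrist");np.savez("pics/w5.npz",**g)
for P in [(0,.155,.12),(.042,.197,.12),(-.042,.197,.12)]: print(P,proj(g,jig(P)))
tp=s["tool_pos"];Z=np.array(s["tool_rot"])[:,2];print("lid origin,knobtop",proj(g,[tp+.0305*Z,tp-.0155*Z]))
cv2.imwrite("pics/w5.png",crop(g["color"],120,40,266,200,3))
E
```

```text
13.7833 [-1.6 29.3 58.1  0.1 92.7  0.4] 0.019816892490193198 [0.61650001 0.09987841 0.32327856] ('d', [0.0286, 0.045, -0.1164], 'r', [-0.0014, -0.0005, -0.0023])
(0, 0.155, 0.12) [[259.72801176 164.40636502]]
(0.042, 0.197, 0.12) [[297.52248914 127.40960369]]
(-0.042, 0.197, 0.12) [[222.34975289 127.15428795]]
lid origin,knobtop [[255.69273995 231.08448136]
 [255.64581848 269.82731122]]
```

View pics/w5.png

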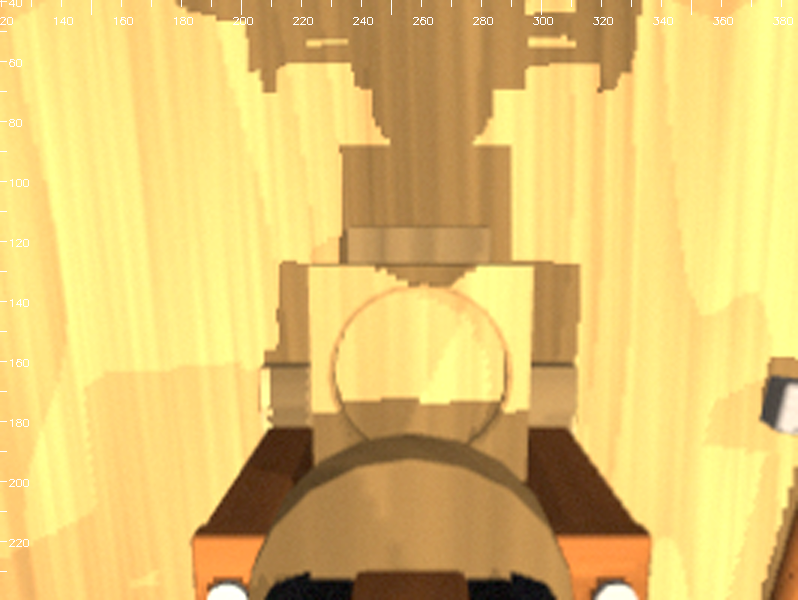

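The wrist crop shows the nest plate's far corners at raw (222.2,127.5) and (297.2,127.8). The prediction for a 50 mm slide is (222.4,127.2) and (297.5,127.4), so sleeve and jig agree within 0.5 mm. Next, the lid's offset in the hand.

```bash
python3 - <<'E'
from h import *
from workcell import sense
g=load("w5");s=sense();tp=s["tool_pos"];R=np.array(s["tool_rot"]);th=np.linspace(0,2*np.pi,181)
for off in [(0,0),(0.002,0),(0,.002)]:
    for h in (0,.02):
        C=np.array([tp+R@np.array([off[0]+.03*np.cos(t),off[1]+.03*np.sin(t),.0305-h]) for t in th]);p=proj(g,C)
        print(off,h,"top row %.1f x %.1f..%.1f"%(p[:,1].min(),p[:,0].min(),p[:,0].max()))
b=g["color"][:,:,:].astype(int)
for r_ in (190,): print(b[r_-10:r_+14,256].sum(1).tolist())
for r_ in (228,236): print(r_,[ (c,int(b[r_,c].sum())) for c in list(range(196,212))+list(range(304,318))])
a=np.load("jig.npy")[2];n=jig((0,.1547,.113))
for z in (.20,.16,.1435): print(z,togo(s,[n[0],n[1],z],tool(0,a)))
E
```

```text
(0, 0) 0 top row 183.0 x 206.7..305.3
(0, 0) 0.02 top row 192.1 x 200.9..311.1
(0.002, 0) 0 top row 179.6 x 206.5..305.4
(0.002, 0) 0.02 top row 188.4 x 200.7..311.3
(0, 0.002) 0 top row 183.0 x 210.0..308.6
(0, 0.002) 0.02 top row 192.1 x 204.6..314.7
[281, 292, 300, 306, 241, 167, 167, 178, 179, 179, 185, 185, 203, 273, 308, 305, 307, 305, 306, 306, 307, 306, 305, 305]
228 [(196, 364), (197, 366), (198, 365), (199, 361), (200, 361), (201, 365), (202, 366), (203, 360), (204, 266), (205, 254), (206, 264), (207, 267), (208, 260), (209, 259), (210, 261), (211, 262), (304, 316), (305, 313), (306, 308), (307, 305), (308, 273), (309, 272), (310, 350), (311, 350), (312, 353), (313, 350), (314, 360), (315, 356), (316, 352), (317, 350)]
236 [(196, 576), (197, 573), (198, 548), (199, 508), (200, 347), (201, 208), (202, 195), (203, 221), (204, 227), (205, 217), (206, 224), (207, 229), (208, 222), (209, 191), (210, 72), (211, 35), (304, 284), (305, 306), (306, 308), (307, 306), (308, 300), (309, 294), (310, 283), (311, 298), (312, 302), (313, 307), (314, 301), (315, 297), (316, 252), (317, 194)]
0.2 ('d', [0.0229, 0.0513, -0.6154], 'r', [-0.0014, -0.0005, -0.0025])
0.16 ('d', [0.0229, 0.0513, -0.8154], 'r', [-0.0014, -0.0005, -0.0025])
0.1435 ('d', [0.0229, 0.0513, -0.8979], 'r', [-0.0014, -0.0005, -0.0025])
```

The lid is centred in the hand within about 0.6 mm. I descend: fast to 0.20, then slowly.

Emit:
send_rows(
  steps=[
    {"dx":0.023,"dy":0.054,"dz":-0.06,"rx":-0.001,"ry":0,"rz":-0.0025,"gripper":1},
    {"dx":0.023,"dy":0.054,"dz":-0.16,"rx":-0.001,"ry":0,"rz":-0.0025,"gripper":1},
    {"dx":0.023,"dy":0.054,"dz":-0.28,"rx":-0.001,"ry":0,"rz":-0.0025,"gripper":1},
    {"dx":0.023,"dy":0.054,"dz":-0.4,"rx":-0.001,"ry":0,"rz":-0.0025,"gripper":1},
    {"dx":0.023,"dy":0.054,"dz":-0.5,"rx":-0.001,"ry":0,"rz":-0.0025,"gripper":1},
    {"dx":0.023,"dy":0.054,"dz":-0.57,"rx":-0.001,"ry":0,"rz":-0.0025,"gripper":1},
    {"dx":0.023,"dy":0.054,"dz":-0.61,"rx":-0.001,"ry":0,"rz":-0.0025,"gripper":1},
    {"dx":0.023,"dy":0.054,"dz":-0.615,"rx":-0.001,"ry":0,"rz":-0.0025,"gripper":1},
  ],
)

```text
t: 14.5
tool_pos: [0.6205, 0.1105, 0.198]
tool_rot: [[0.038, 0.999, -0.004], [0.999, -0.038, 0.001], [0.0, -0.004, -1.0]]
wrist_force: [-1.2, -0.4, -0.7]
width: 0.0197
```

```bash
python3 - <<'E'
from h import *
from workcell import sense
s=sense();a=np.load("jig.npy")[2];n=jig((0,.1553,.113))
print(s["wrist_force"],s["tool_pos"])
for z in (.155,.1435): print(z,togo(s,[n[0],n[1],z],tool(0,a)))
E
```

```text
[-1.21571659 -0.36306446 -0.73731764] [0.62046041 0.11046072 0.19796753]
0.155 ('d', [0.0041, 0.0012, -0.2148], 'r', [-0.0004, -0.0027, 0.0004])
0.1435 ('d', [0.0041, 0.0012, -0.2723], 'r', [-0.0004, -0.0027, 0.0004])
```

Emit:
send_rows(
  steps=[
    {"dx":0.004,"dy":0.001,"dz":-0.04,"rx":0,"ry":-0.0027,"rz":0,"gripper":1},
    {"dx":0.004,"dy":0.001,"dz":-0.08,"rx":0,"ry":-0.0027,"rz":0,"gripper":1},
    {"dx":0.004,"dy":0.001,"dz":-0.12,"rx":0,"ry":-0.0027,"rz":0,"gripper":1},
    {"dx":0.004,"dy":0.001,"dz":-0.155,"rx":0,"ry":-0.0027,"rz":0,"gripper":1},
    {"dx":0.004,"dy":0.001,"dz":-0.18,"rx":0,"ry":-0.0027,"rz":0,"gripper":1},
    {"dx":0.004,"dy":0.001,"dz":-0.2,"rx":0,"ry":-0.0027,"rz":0,"gripper":1},
    {"dx":0.004,"dy":0.001,"dz":-0.212,"rx":0,"ry":-0.0027,"rz":0,"gripper":1},
    {"dx":0.004,"dy":0.001,"dz":-0.215,"rx":0,"ry":-0.0027,"rz":0,"gripper":1},
  ],
)

```text
t: 15.17
tool_pos: [0.6212, 0.1107, 0.1546]
tool_rot: [[0.038, 0.999, -0.0], [0.999, -0.038, 0.001], [0.001, -0.0, -1.0]]
wrist_force: [-0.2, 1.2, -0.5]
width: 0.0197
```

Emit:
send_rows(
  steps=[
    {"dx":0,"dy":0,"dz":-0.01,"rx":0,"ry":0,"rz":0,"gripper":1},
    {"dx":0,"dy":0,"dz":-0.02,"rx":0,"ry":0,"rz":0,"gripper":1},
    {"dx":0,"dy":0,"dz":-0.03,"rx":0,"ry":0,"rz":0,"gripper":1},
    {"dx":0,"dy":0,"dz":-0.038,"rx":0,"ry":0,"rz":0,"gripper":1},
    {"dx":0,"dy":0,"dz":-0.043,"rx":0,"ry":0,"rz":0,"gripper":1},
    {"dx":0,"dy":0,"dz":-0.048,"rx":0,"ry":0,"rz":0,"gripper":1},
    {"dx":0,"dy":0,"dz":-0.05,"rx":0,"ry":0,"rz":0,"gripper":1},
    {"dx":0,"dy":0,"dz":-0.05,"rx":0,"ry":0,"rz":0,"gripper":1},
  ],
)

```text
t: 15.83
tool_pos: [0.6212, 0.1107, 0.1445]
tool_rot: [[0.038, 0.999, -0.001], [0.999, -0.038, 0.001], [0.001, -0.001, -1.0]]
wrist_force: [0.1, 0.1, -0.8]
width: 0.0195
```

Emit:
send_rows(
  steps=[
    {"dx":0,"dy":0,"dz":-0.002,"rx":0,"ry":0,"rz":0,"gripper":1},
    {"dx":0,"dy":0,"dz":-0.004,"rx":0,"ry":0,"rz":0,"gripper":1},
    {"dx":0,"dy":0,"dz":-0.006,"rx":0,"ry":0,"rz":0,"gripper":1},
    {"dx":0,"dy":0,"dz":-0.008,"rx":0,"ry":0,"rz":0,"gripper":1},
    {"dx":0,"dy":0,"dz":-0.01,"rx":0,"ry":0,"rz":0,"gripper":1},
    {"dx":0,"dy":0,"dz":-0.01,"rx":0,"ry":0,"rz":0,"gripper":1},
    {"dx":0,"dy":0,"dz":-0.01,"rx":0,"ry":0,"rz":0,"gripper":1},
    {"dx":0,"dy":0,"dz":-0.01,"rx":0,"ry":0,"rz":0,"gripper":1},
  ],
)

```text
t: 16.5
tool_pos: [0.6212, 0.1107, 0.1434]
tool_rot: [[0.038, 0.999, 0.0], [0.999, -0.038, 0.001], [0.001, 0.0, -1.0]]
wrist_force: [-2.0, -0.8, 5.1]
width: 0.0201
```

Contact (5 N) at TCP z 0.1434 matches the lid rim on the recess floor (0.113). I release and rise.

Emit:
send_rows(
  steps=[
    {"dx":0,"dy":0,"dz":0.002,"rx":0,"ry":0,"rz":0,"gripper":1},
    {"dx":0,"dy":0,"dz":0.002,"rx":0,"ry":0,"rz":0,"gripper":0.4},
    {"dx":0,"dy":0,"dz":0.002,"rx":0,"ry":0,"rz":0,"gripper":0.4},
    {"dx":0,"dy":0,"dz":0.002,"rx":0,"ry":0,"rz":0,"gripper":0.4},
    {"dx":0,"dy":0,"dz":0.002,"rx":0,"ry":0,"rz":0,"gripper":0.4},
    {"dx":0,"dy":0,"dz":0.002,"rx":0,"ry":0,"rz":0,"gripper":0.4},
    {"dx":0,"dy":0,"dz":0.002,"rx":0,"ry":0,"rz":0,"gripper":0.4},
    {"dx":0,"dy":0,"dz":0.002,"rx":0,"ry":0,"rz":0,"gripper":0.4},
  ],
)

```text
t: 17.17
tool_pos: [0.6212, 0.1107, 0.1437]
tool_rot: [[0.038, 0.999, 0.0], [0.999, -0.038, 0.001], [0.001, 0.0, -1.0]]
wrist_force: [0.3, -0.2, 0.2]
width: 0.0526
```

Emit:
send_rows(
  steps=[
    {"dx":0,"dy":0,"dz":0.04,"rx":0,"ry":0,"rz":0,"gripper":0.4},
    {"dx":0,"dy":0,"dz":0.1,"rx":0,"ry":0,"rz":0,"gripper":0.4},
    {"dx":0,"dy":0,"dz":0.2,"rx":0,"ry":0,"rz":0,"gripper":0.4},
    {"dx":0,"dy":0,"dz":0.35,"rx":0,"ry":0,"rz":0,"gripper":0.4},
    {"dx":0,"dy":0,"dz":0.5,"rx":0,"ry":0,"rz":0,"gripper":0.4},
    {"dx":0,"dy":0,"dz":0.65,"rx":0,"ry":0,"rz":0,"gripper":0.4},
    {"dx":0,"dy":0,"dz":0.8,"rx":0,"ry":0,"rz":0,"gripper":0.4},
    {"dx":0,"dy":0,"dz":0.8,"rx":0,"ry":0,"rz":0,"gripper":0.4},
  ],
)

```text
t: 17.83
tool_pos: [0.6223, 0.1108, 0.3117]
tool_rot: [[0.038, 0.999, 0.012], [0.999, -0.038, 0.001], [0.001, 0.012, -1.0]]
wrist_force: [0.0, -0.6, 0.9]
width: 0.0526
```

Emit:
send_rows(
  steps=[
    {"dx":-0.3,"dy":0,"dz":0.3,"rx":0,"ry":0,"rz":0,"gripper":0.4},
    {"dx":-0.6,"dy":0,"dz":0.3,"rx":0,"ry":0,"rz":0,"gripper":0.4},
    {"dx":-0.9,"dy":0,"dz":0.3,"rx":0,"ry":0,"rz":0,"gripper":0.4},
    {"dx":-0.9,"dy":0,"dz":0.3,"rx":0,"ry":0,"rz":0,"gripper":0.4},
    {"dx":-0.9,"dy":0,"dz":0.3,"rx":0,"ry":0,"rz":0,"gripper":0.4},
    {"dx":-0.9,"dy":0,"dz":0.3,"rx":0,"ry":0,"rz":0,"gripper":0.4},
    {"dx":-0.9,"dy":0,"dz":0.3,"rx":0,"ry":0,"rz":0,"gripper":0.4},
    {"dx":-0.9,"dy":0,"dz":0.3,"rx":0,"ry":0,"rz":0,"gripper":0.4},
  ],
)

```text
t: 18.5
tool_pos: [0.4426, 0.1107, 0.3721]
tool_rot: [[0.038, 0.999, 0.013], [0.999, -0.038, 0.0], [0.001, 0.013, -1.0]]
wrist_force: [0.2, 0.0, 0.2]
width: 0.0528
```

```bash
python3 - <<'E'
from h import *
from workcell import sense,get_image
s=sense();print(s["t"],s["width"],s["tool_pos"],s["wrist_force"])
S=get_image("scene");np.savez("pics/s6.npz",**S);T=get_image("top");np.savez("pics/t6.npz",**T)
k=[jig((0,.155,.159)),jig((.0164,-.06,.1215))]
print(proj(S,k),proj(T,k))
cv2.imwrite("pics/f.png",np.hstack([crop(S["color"],150,155,130,130,3),cv2.resize(crop(T["color"],190,110,130,130,3),(390,390))]))
E
```

```text
18.5 0.0527980408589401 [0.44264034 0.1106878  0.372119  ] [0.17465708 0.0462295  0.1856822 ]
[[263.834972   239.97058249]
 [197.69492608 204.43344486]] [[200.74533024 155.40743367]
 [284.35671629 156.82451105]]
```

View pics/f.png

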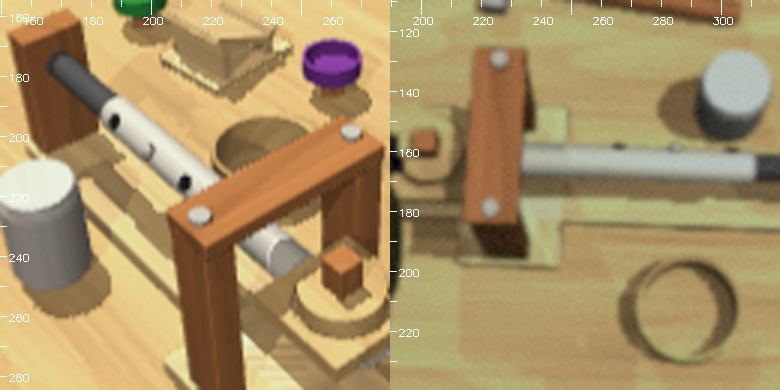

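The final view shows the knob top at scene (263.5,240.5) against a predicted (263.8,240.0), the button out at (199,205), and the tin and hoop unmoved. One last enlarged crop checks seating and tilt.

```bash
python3 - <<'E'
from h import *
S=load("s6")
im=crop(S["color"],228,218,75,60,7)
P=[jig((.03*np.cos(t),.155+.03*np.sin(t),.133)) for t in np.linspace(0,6.28,24)]+[jig((a*.01,.155+b*.01,.159)) for a in(-1,1) for b in(-1,1)]
for x in proj(S,P): cv2.circle(im,(int((x[0]-227.5)*7),int((x[1]-217.5)*7)),2,(0,0,255),-1)
cv2.imwrite("pics/f2.png",np.hstack([im,cv2.resize(crop(S["color"],180,190,35,60,7),(245,420))]))
# did the others move: image difference at tin, hoop, glue between first and last top view
a,b=load("top")["color"],load("t6")["color"]
for n,(x,y,w) in dict(tin=(305,140,16),hoop=(288,213,24),glue=(122,212,20)).items():
    print(n,cv2.phaseCorrelate(a[y-w:y+w,x-w:x+w].mean(2).astype(float),b[y-w:y+w,x-w:x+w].mean(2).astype(float)))
E
```

```text
tin ((0.03405704896950468, -0.07239375392549263), 1.0283550596807405)
hoop ((0.18684707718287186, -0.12186367864287462), 0.9103939489470222)
glue ((-1.0794021182496891, 17.798890725687098), 0.20667964324705992)
```

View pics/f2.png

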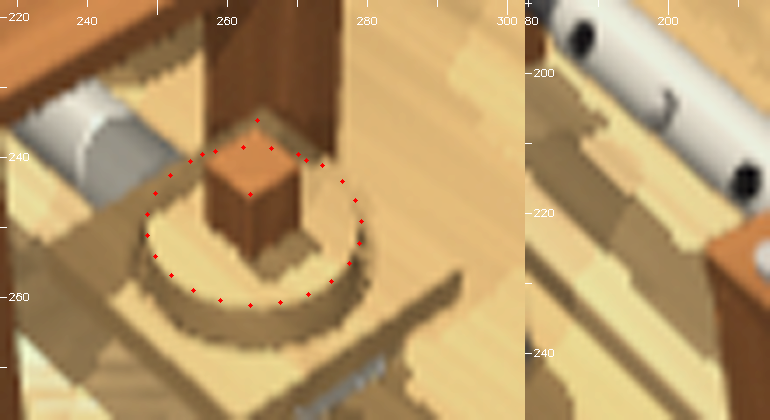

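The lid's top edge and knob lie on the predicted outline (within about 1 px) and it sits level. The button is out between the two dark holes. The arm hides the glue in the top view, so I check it in the scene view and hand in.

```bash
python3 - <<'E'
from h import *
from workcell import r
a,b=load("scene")["color"],load("s6")["color"]
p=[i[265:340,365:415].mean(2).astype(float) for i in(a,b)];print("glue",cv2.phaseCorrelate(*p),abs(p[0]-p[1]).mean())
print(r.finish_job())
E
```

```text
glue ((-0.21493907179347715, 0.1380983736466277), 0.2596746720869238) 16.654133333333334
the job is handed in; nothing more can be done
None
```

The job is handed in at about 18.6 s of the 61 s allowed. No verdict is reported, so success rests on the checks below.

**What I did:**
- I pinched the tube across the button line with the tool tilted 35°. The fingers closed to 28.7 mm, about the tube's own diameter, so I took the button as flush.
- I slid the tube 50.4 mm, and it caught in the next hole.
- I picked the wooden lid off the rest by its knob, stood it upright and lowered it into the nest. It touched the floor with 5 N at the expected height. I let go and backed the arm away.

**Last checks:**
- **Tube:** with the lid held above the nest, the nest plate's corners matched a 50 mm slide to within about 0.5 mm.
- **Button:** it shows in the next hole with its shaded rim, the same as when it was out at the start.
- **Lid:** the knob and top edge lie within about 1 pixel (some 2–3 mm) of where a seated, level lid should be.
- **Tin and hoop:** they moved less than 0.2 pixel between the first and last top views.

**Weak or disagreeing checks:**
- **Glue:** its check was poor. The arm hid it in the top view, and the scene view gave a near-zero shift (0.2 pixel) but a low match score (0.26), probably because of the arm or its shadow. The arm's planned path stayed about 16 cm from the bottle.
- **Knob position:** before the grasp, the top view put the knob about 4 mm from the wrist camera's fit. I used the wrist fit, and the grasp was good.

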